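# Fit the grid on the table grill and lock its child-safe dial at full heat

### The job

Get the table grill ready to preheat: lift its cast grid by the bar in the middle and lower it, level and gently, over the grill's two locating pins until it lies flat on the grill, then let go of it. After that pull the child-safe dial out to unlock it, turn it clockwise to the long mark and push it fully back in so that it locks there. Leave the other things on the worktop where they stand.

Things in the scene. Friction and masses are not known exactly. Their poses are not given: they have to be found in the camera images.
- grid: Dark cast grill grid, 120 x 200 x 12 mm, 0.35 to 0.65 kg, lying flat on the worktop left of the grill, long side pointing away from the robot. Origin: centre of its underside; z up, y along its 200 mm length, x across. Same either way round. Its two end plates (12 mm thick) each have a round through hole of 13 mm, centred at x = 0, y = +85 and -85 mm.
- grid_bar (a point): Grip point on the grid's lifting bar, over the grid's centre, 24 mm above its underside (2 mm below the bar's top); axes as the grid's. The bar runs along y through an open window, 64 mm long, 14 mm thick in x, its underside 3 mm above the grid's underside; beside it is a 41 mm wide opening each way for the fingers. Lifted here the grid hangs balanced.
- grill: Table grill, 255 x 220 mm, fixed: steel box with a black sloping control panel towards the robot. Origin: centre of its underside; x from panel to back, y left, z up. Box x -35 to +126 mm, y +-110 mm; two side ledges (35 mm wide, tops at z = 62 mm) carry the grid; splash guard at the back (x 120 to 126) 86 mm high. Open between the ledges, heating element at z = 42 mm.
- grill_seat (a point): Where the origin of the seated grid lies: midway between the two locating pins, 45 mm behind the grill's origin, at the height of the ledges (z = 62 mm); axes as the grill's. The seated grid lies flat on the ledges with its y axis along this y axis, either way round, and the pins show 4 mm above its end plates.
- pin_left (a point): Tip of the left steel locating pin, 85 mm left (+y) of grill_seat. Each pin is 10 mm thick and stands 16 mm above its ledge, the upper 8 mm tapering to 4 mm at the tip. It enters a 13 mm hole of the grid.
- pin_right (a point): Tip of the right locating pin, 85 mm right (-y) of grill_seat; otherwise as the left one.
- dial_grip (a point): Grip point on the dial's axis, 3 mm below the top of its steel bar; moves and turns with the dial. z: the dial's axis, up and 15 degrees towards the robot (square to the panel); x along the bar to its pointer end. Bar 54 mm long in x, 14 thick in y, 26 high above a round black skirt of 60 mm diameter. With the TCP here the fingertips clear the skirt by 4 mm. Panel surface 38 mm below when in.
- long_mark (a point): Middle of the long white mark (22 x 5 mm, full heat) on the panel, right of the dial, 47 mm from its axis. The other white marks round the dial: a short mark (8 mm, low heat) and at the left end a curved bar (off).
- dial_pull (a joint): How far the dial is pulled out along its axis, m: 0 fully in, 0.015 fully out. It takes about 4 N to slide and stays where it is left. Under the skirt keys sit between fixed teeth: fully in, the dial is locked (do not force it); from 0.012 on it turns freely. It goes back in only at a mark (the rounded teeth guide it from about 0.1 rad either side).
- dial (a joint): Turn of the dial, rad, growing clockwise as seen from above the dial; stop at 1.5. Off: 0 to 0.30, where the dial stands at the start with that much free play; short mark at 0.80; long mark at 1.355. At 0.675 the pointer points straight up the panel's slope. Locked at the long mark it has 0.06 rad of play either way; it turns with about 0.05 N m.
- picture_mug: White mug with a dark picture, 83 mm wide and 97 mm high, on the front of the worktop. Origin: centre of its underside. Leave alone.
- lemon: Lemon, 72 x 57 x 58 mm, on the front of the worktop. Origin: its underside. Leave alone.
- pepper_shaker: Glass shaker, 44 mm wide, 90 mm high, at the front. Origin: centre of its underside. Leave alone.
- salt_shaker: Glass shaker, 44 mm wide, 90 mm high, at the front left. Origin: centre of its underside. Leave alone.

How it is judged:
By the outcome, as a careful person would: the job done as asked, in the order asked, and still so for the second after the job is handed in, with the robot touching nothing.
It also fails if it takes over 48 s, if anything falls off the work surface, if the arm or the gripper's body presses on something with over 40 N, if the wrist force passes 120 N, or if a joint passes its speed limit or range.

### The arm

A 6-joint arm with a two-finger parallel gripper is mounted at the origin on a cart in front of the work surface, level with it; the furniture and walls round the work are solid. World frame = base frame: x ahead of the robot, y to its left, z up, the work surface at z = 0. Lengths are in m, angles in rad, forces in N, time in s.
With the tool pointing down it reaches from about 0.35 to 0.775 m from the base axis. Payload 7.3 kg.
Tool frame: the origin (TCP) lies between the finger pads, 19 mm behind the fingertips; this is the grasp point; z points along the fingers, y is the line along which they close (so a half turn about z gives the same grasp; the last joint's range is limited). The gripper opens to 92 mm and grips with 3 to 60 N. Pads are 19 mm wide; open, the fingers measure 130 mm over their backs; the gripper's body (75 mm by 190 mm) begins 47 mm behind the grasp point.
Start: joints at [-1.428, 0.342, 1.524, -0, 1.275, -0.146], TCP at [0.15, -0.503, 0.246] pointing down, gripper open.
Joint ranges: [-2.53, 2.53], [-0.77, 2.02], [0.04, 2.7], [-1, 4.14], [0.28, 2.66], [-3.11, 3.11]. Speed limits (rad/s): [2.57, 2.57, 3.14, 3.14, 3.14, 3.14].

### API

Orientations are given as [roll, pitch, yaw] about the fixed x, y, z axes, in that order (R = Rz(yaw) Ry(pitch) Rx(roll)).
In Python, from plant import ctrl gives the robot as it stands. The module is installed in compiled form; this text tells all that it offers.
- The arm moves only by the tool carry_out, never from a script. Its argument "plan" is a list of rows, each a list of 3 entries, a list of its own where there are three numbers: the finger opening in mm, from 0 to 91.8, then the shift along the tool's x, y, z in units of 50 cm (1.0 is 50 cm), then the turn, a rotation vector about the tool's x, y, z in units of 30 degrees (1.0 is 30 degrees). In form: [[fingers, [dx, dy, dz], [ax, ay, az]], ...]. A call has 1 to 12 rows; each row is the pose to reach, as a shift and turn from the pose commanded when the call began, along the tool's axes at that moment; what a row does not reach only later rows make up. A row lasts 1/12 s, in which the tool goes at most 41.7 mm and 7.16 degrees, less where a joint would pass 70% of its speed; a pose out of reach is approached as far as the arm can. A call with a number of a shift or a turn outside -1 to 1 is refused whole. A call with a gripper value outside its range is refused whole. The fingers move at their own pace and stop on an object; the grip force is fixed at half the most. Time passes only in rows, so rows that repeat a pose let the fingers close. It gives the time, the measured TCP pose, the force, the opening and the grip force at its end, in the units of the state.
- ctrl.get_obs(): the state, without advancing time (a new reading comes with each control period).
- ctrl.capture(name): name is "scene" or "side" or "wrist"; returns the picture (400x640x3 uint8, red, green, blue); there is no depth.
- ctrl.camera_params(name): a dict with "K" (3x3 intrinsics, pixels), "extrinsics" (4x4, takes a point from world to camera coordinates). Camera axes: x right, y up, looking along -z (the intrinsics and any distortion apply to the point x, -y, -z); pixel columns grow to the right and rows downward; lengths in m; the calibration is good to about 2 mm. The wrist camera is an equidistant fisheye: a pixel r from the principal point sees the ray r / f radians off the axis. A picture is of the moment at which its call begins: read the wrist's pose just before it. camera_params takes no time and is no camera call; for the wrist camera it gives the pose at the moment of the call.
- ctrl.close_job(): hands the job in; it is judged then, once.
The state is a dict: "time_s": time; "q": joint angles; "dq": joint speeds; "effort": joint torques, N m; "position": TCP position; "tool_rot": TCP orientation; "force": force on the tool from outside, world axes, zero at the start; "wrist_torque": the same for the moment, N m; "grip_width": finger opening in m; "grasp_force": force on a finger pad.
Only numpy, scipy, OpenCV 4.12 (cv2) and the standard library are available. Lean on these libraries where they do the work, as an engineer would, in place of code of your own. Each camera call takes 0.05 s, during which the arm holds its last target. There are 200 camera calls.

## Working session

There is one attempt and no reset: what is moved stays moved. The work goes in short steps, Python scripts to look and compute and a tool call to move; the robot and the scene stay as the last step left them, time stands still between calls to the robot, and variables do not carry over. Pictures are saved under pics/ and viewed, at most 10 in all, crops included, and the job is handed in when it is done.

Besides the shell and the picture viewer there is one more tool, called as name(argument=value, ...) on one line, values as JSON. carry_out: Moves the arm, as the interface text tells. Shifts and turns lie within -1 to 1; 1 stands for 50 cm of shift or 30 degrees of turn. Its arguments: {"type":"object","properties":{"plan":{"type":"array","items":{"type":"array"}}},"required":["plan"]}

```bash
mkdir -p pics; python3 - <<'E'
from plant import ctrl
import cv2,numpy as np
np.set_printoptions(precision=4,suppress=True)
o=ctrl.get_obs();print({k:np.round(v,4) for k,v in o.items()})
for n in("scene","side"):
    p=ctrl.camera_params(n);print(n,p)
    cv2.imwrite(f"pics/{n}0.png",ctrl.capture(n)[:,:,::-1])
E
```

```text
{'time_s': np.float64(0.0), 'q': array([-1.428 ,  0.3427,  1.525 , -0.    ,  1.2754, -0.146 ]), 'dq': array([ 0.0006, -0.0006,  0.    ,  0.0025, -0.0008,  0.0019]), 'effort': array([  0.0005, -43.1238, -24.4221,   0.0718,   0.0559,  -0.0002]), 'position': array([ 0.1495, -0.5029,  0.2449]), 'tool_rot': array([-3.1401, -0.0002,  0.2888]), 'force': array([-0.1243, -0.8725,  0.5425]), 'wrist_torque': array([0.0333, 0.0069, 0.0238]), 'grasp_force': np.float64(0.0), 'grip_width': np.float64(0.0919)}
scene {'K': array([[491.8054,   0.    , 316.1541],
       [  0.    , 491.8054, 197.9981],
       [  0.    ,   0.    ,   1.    ]]), 'extrinsics': array([[-0.5159, -0.8565,  0.0158,  0.3313],
       [ 0.3964, -0.2223,  0.8908, -0.2728],
       [-0.7594,  0.4658,  0.4542, -0.9137],
       [ 0.    ,  0.    ,  0.    ,  1.    ]])}
side {'K': array([[433.437 ,   0.    , 316.159 ],
       [  0.    , 433.437 , 197.0512],
       [  0.    ,   0.    ,   1.    ]]), 'extrinsics': array([[-0.9902, -0.1388, -0.0153,  0.5205],
       [ 0.0641, -0.5488,  0.8335, -0.0623],
       [-0.1241,  0.8244,  0.5523, -1.0856],
       [ 0.    ,  0.    ,  0.    ,  1.    ]])}
```

View pics/scene0.png

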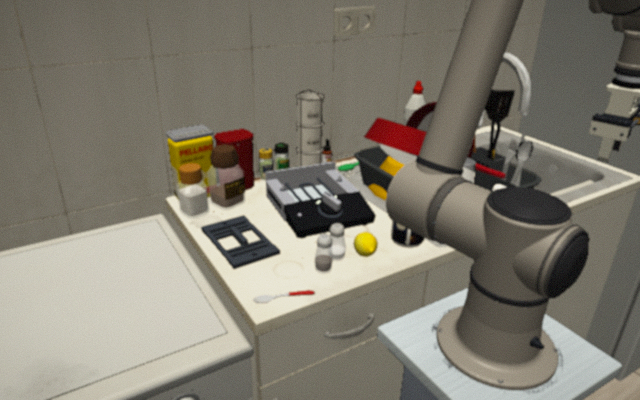

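View pics/side0.png

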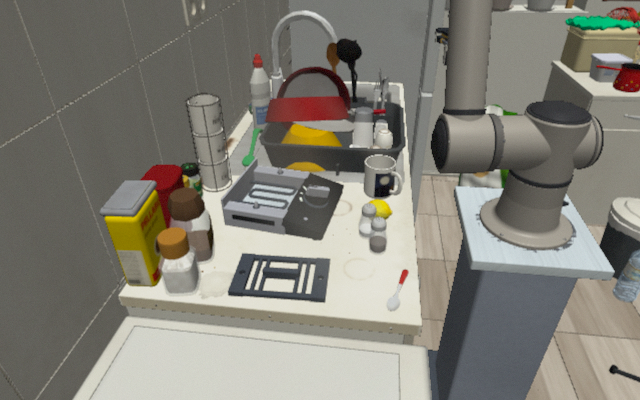

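The scene view shows the grid near (240,240), the grill near (320,200) with its dial at about (330,203), and the shakers, lemon and mug in front. In the side view the grid is near (280,277) and the grill near (285,200).

```bash
cat > h.py <<'E'
from plant import ctrl
import cv2,numpy as np
from scipy.spatial.transform import Rotation as R
np.set_printoptions(precision=4,suppress=True)
def rays(name,px,p=None):
    p=p or ctrl.camera_params(name);K=p["K"];E=p["extrinsics"]
    px=np.atleast_2d(np.asarray(px,float))
    u=(px[:,0]-K[0,2])/K[0,0];v=(px[:,1]-K[1,2])/K[1,1]
    if name=="wrist":
        r=np.hypot(u,v);s=np.where(r>1e-9,np.sin(r)/np.maximum(r,1e-9),1)
        d=np.c_[u*s,-v*s,-np.cos(r)]
    else: d=np.c_[u,-v,-np.ones(len(u))]
    Rm=E[:3,:3];return -Rm.T@E[:3,3], d@Rm
def onplane(name,px,z,p=None):
    c,d=rays(name,px,p);return c+d*((z-c[2])/d[:,2])[:,None]
def tri(obs):
    A=np.zeros((3,3));b=np.zeros(3)
    for c,d in obs:
        d=d.ravel()/np.linalg.norm(d);M=np.eye(3)-np.outer(d,d);A+=M;b+=M@c
    x=np.linalg.solve(A,b)
    return x,[np.linalg.norm(np.cross(x-c,d.ravel()/np.linalg.norm(d))) for c,d in obs]
def project(name,X,p=None):
    p=p or ctrl.camera_params(name);K=p["K"];E=p["extrinsics"]
    c=np.atleast_2d(X)@E[:3,:3].T+E[:3,3];c=c*[1,-1,-1]
    if name=="wrist":
        th=np.arctan2(np.hypot(c[:,0],c[:,1]),c[:,2]);ph=np.arctan2(c[:,1],c[:,0])
        u=np.c_[th*np.cos(ph),th*np.sin(ph)]
    else:u=c[:,:2]/c[:,2:]
    return u*[K[0,0],K[1,1]]+K[:2,2]
def pose():
    o=ctrl.get_obs();return np.array(o["position"]),R.from_euler("xyz",o["tool_rot"])
def delta(P,Rt):
    """shift (units 50cm) and turn (units 30deg) from current pose to target"""
    p,r=pose();return r.inv().apply(np.array(P)-p)/.5,(r.inv()*Rt).as_rotvec()/np.radians(30)
E
python3 - <<'E'
from h import *
W=ctrl.camera_params("wrist");print(W)
for n,box in(("scene",(195,210,285,270)),("side",(222,245,335,305))):
    im=cv2.imread(f"pics/{n}0.png");m=(im.max(2)<95).astype(np.uint8)
    x0,y0,x1,y1=box;mm=np.zeros_like(m);mm[y0:y1,x0:x1]=m[y0:y1,x0:x1]
    cs,_=cv2.findContours(mm,0,1);c=max(cs,key=cv2.contourArea)
    w=onplane(n,c[:,0],.012)[:,:2].astype(np.float32)
    print(n,cv2.minAreaRect(w*1000))
# rough dial & grill
print(onplane("scene",[(330,203)],.08),onplane("side",[(317,190)],.08))
E
```

```text
{'K': array([[309.7069,   0.    , 323.8278],
       [  0.    , 309.7069, 200.4787],
       [  0.    ,   0.    ,   1.    ]]), 'extrinsics': array([[ 0.2843, -0.9587, -0.001 , -0.5255],
       [ 0.9136,  0.2712, -0.303 ,  0.0377],
       [ 0.2908,  0.0852,  0.953 , -0.3924],
       [ 0.    ,  0.    ,  0.    ,  1.    ]])}
scene ((557.94580078125, 272.471923828125), (207.0269775390625, 119.58633422851562), 1.5415358543395996)
side ((563.8414916992188, 275.9783020019531), (198.0693817138672, 126.5828628540039), 1.6837197542190552)
[[0.5021 0.0452 0.08  ]] [[0.5172 0.0365 0.08  ]]
```

```bash
python3 - <<'E'
from h import *
for P in([.36,-.2,.27],[.53,.16,.29]):
    print(*delta(P,R.from_euler("xyz",[np.pi,0,0])))
E
```

```text
[ 0.5761 -0.461  -0.0494] [-0.0025  0.      0.5515]
[ 1.1071 -1.0544 -0.0885] [-0.0025  0.      0.5515]
```

carry_out(plan=[[91,[0.576,-0.461,-0.05],[-0.0025,0,0.5515]],[91,[0.576,-0.461,-0.05],[-0.0025,0,0.5515]],[91,[0.576,-0.461,-0.05],[-0.0025,0,0.5515]],[91,[0.576,-0.461,-0.05],[-0.0025,0,0.5515]],[91,[0.576,-0.461,-0.05],[-0.0025,0,0.5515]],[91,[0.576,-0.461,-0.05],[-0.0025,0,0.5515]],[91,[0.576,-0.461,-0.05],[-0.0025,0,0.5515]],[91,[0.576,-0.461,-0.05],[-0.0025,0,0.5515]],[91,[0.576,-0.461,-0.05],[-0.0025,0,0.5515]]])

```text
time_s: 0.85
position: [0.3606, -0.198, 0.2706]
tool_rot: [3.14, -0.0, 0.0]
force: [0.8, 0.1, -0.1]
grip_width: 0.0906
grasp_force: 0.0
```

carry_out(plan=[[91,[0.34,-0.72,-0.04],[0,0,0]],[91,[0.34,-0.72,-0.04],[0,0,0]],[91,[0.34,-0.72,-0.04],[0,0,0]],[91,[0.34,-0.72,-0.04],[0,0,0]],[91,[0.34,-0.72,-0.04],[0,0,0]],[91,[0.34,-0.72,-0.04],[0,0,0]],[91,[0.34,-0.72,-0.04],[0,0,0]],[91,[0.34,-0.72,-0.04],[0,0,0]],[91,[0.34,-0.72,-0.04],[0,0,0]],[91,[0.34,-0.72,-0.04],[0,0,0]],[91,[0.34,-0.72,-0.04],[0,0,0]],[91,[0.34,-0.72,-0.04],[0,0,0]]])

```text
time_s: 1.85
position: [0.5297, 0.1607, 0.2891]
tool_rot: [3.14, 0.002, 0.003]
force: [-0.4, 0.3, -0.4]
grip_width: 0.091
grasp_force: 0.0
```

```bash
python3 - <<'E'
from h import *
import pickle
p=ctrl.camera_params("wrist");print(ctrl.get_obs()["position"])
im=ctrl.capture("wrist")[:,:,::-1];cv2.imwrite("pics/w1.png",im);pickle.dump(p,open("w1.pkl","wb"))
E
```

```text
[0.5297 0.1607 0.2891]
```

View pics/w1.png

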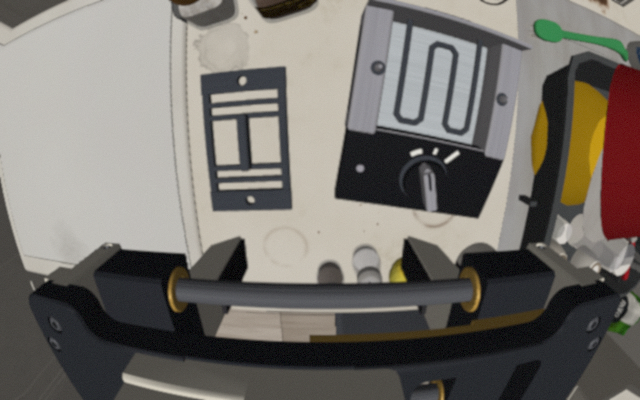

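The wrist picture shows the grid at (247,140) with holes at about (242,81) and (250,199), the pins at (378,68) and (503,99), and the dial at (425,178) with its marks above it.

```bash
python3 - <<'E'
from h import *
import pickle
p=pickle.load(open("w1.pkl","rb"));im=cv2.imread("pics/w1.png");g=im.max(2).astype(int)
def blob(c,r,bright):
    x,y=c;s=g[y-r:y+r+1,x-r:x+r+1];w=s-s.min() if bright else s.max()-s
    w=np.where(w>.5*w.max(),w,0);Y,X=np.mgrid[y-r:y+r+1,x-r:x+r+1];return (w*X).sum()/w.sum(),(w*Y).sum()/w.sum()
h=[blob((242,81),6,True),blob((250,199),6,True)];print(h)
H=onplane("wrist",h,.012,p);print("holes",H,np.linalg.norm(H[0]-H[1]),"mid",H.mean(0),"ang",np.degrees(np.arctan2(*(H[0]-H[1])[[1,0]])))
q=[blob((378,68),8,False),blob((503,99),8,False)];print(q)
P=onplane("wrist",q,.072,p);print("pins",P,np.linalg.norm(P[0]-P[1]),P.mean(0),"ang",np.degrees(np.arctan2(*(P[0]-P[1])[[1,0]])))
m=(g<95).astype(np.uint8);mm=np.zeros_like(m);mm[60:220,195:300]=m[60:220,195:300]
c=max(cv2.findContours(mm,0,1)[0],key=cv2.contourArea);print(cv2.minAreaRect((onplane("wrist",c[:,0],.012,p)[:,:2]*1000).astype(np.float32)))
P2=P.mean(0);y=P[0]-P[1];y/=np.linalg.norm(y);x=np.cross(y,[0,0,1]);print("grill yaw",np.degrees(np.arctan2(x[1],x[0])),"grill o",P2-x*.045)
for n,px,z in(("shaker",(330,272),.09),("shaker2",(366,258),.09)):print(n,onplane("wrist",[px],z,p))
cv2.imwrite("pics/w1c.png",cv2.resize(im[130:225,330:520],None,fx=4,fy=4,interpolation=2))
E
```

```text
[(np.float64(242.32327389117512), np.float64(80.35512879134278)), (np.float64(250.66831275720165), np.float64(199.040329218107))]
holes [[0.6491 0.269  0.012 ]
 [0.4817 0.2641 0.012 ]] 0.16755321367201148 mid [0.5654 0.2665 0.012 ] ang 1.659813165084537
[(np.float64(377.65505075513744), np.float64(67.54660807130477)), (np.float64(500.7977639751553), np.float64(98.76037267080746))]
pins [[ 0.6575  0.0983  0.072 ]
 [ 0.6344 -0.0648  0.072 ]] 0.16473371254335595 [0.646  0.0167 0.072 ] ang 81.94771865452995
((564.9199829101562, 267.4650573730469), (197.5863494873047, 118.8248519897461), 1.6568164825439453)
grill yaw -8.052281345470059 grill o [0.6014 0.023  0.072 ]
shaker [[0.4096 0.1512 0.09  ]]
shaker2 [[0.4295 0.1065 0.09  ]]
```

View pics/w1c.png

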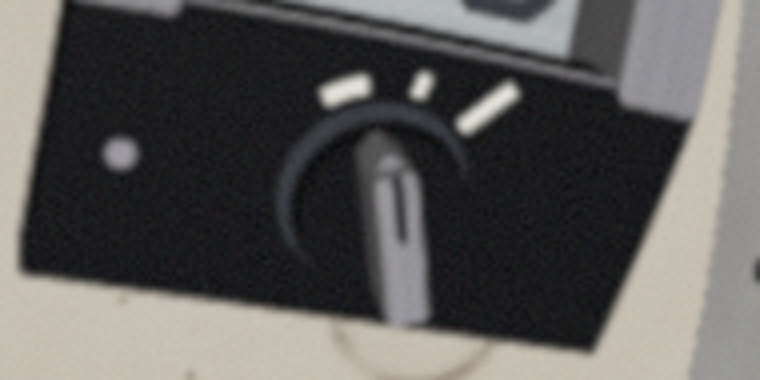

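The crop shows the curved off bar at left, the short mark, then the long mark at upper right. The dial's bar runs up the picture and points near the off bar. I measured the grid centre at about (0.565, 0.267), and the two methods agree to 1 mm. Next I approach it.

```bash
python3 - <<'E'
from h import *
for z in(.09,.024):print(*delta([.5645,.2675,z],R.from_euler("xyz",[np.pi,0,np.radians(1.66)])))
E
```

```text
[ 0.0708 -0.2165  0.3981] [ 0.004   0.0029 -0.0535]
[ 0.071  -0.2168  0.5301] [ 0.004   0.0029 -0.0535]
```

carry_out(plan=[[38,[0.071,-0.2165,0.15],[0.004,0.003,-0.0535]],[38,[0.071,-0.2165,0.25],[0.004,0.003,-0.0535]],[38,[0.071,-0.2165,0.3],[0.004,0.003,-0.0535]],[38,[0.071,-0.2165,0.4],[0.004,0.003,-0.0535]],[38,[0.071,-0.2165,0.4],[0.004,0.003,-0.0535]],[38,[0.071,-0.2165,0.4],[0.004,0.003,-0.0535]],[38,[0.071,-0.2165,0.4],[0.004,0.003,-0.0535]],[38,[0.071,-0.2165,0.4],[0.004,0.003,-0.0535]]])

```text
time_s: 2.57
position: [0.5648, 0.2662, 0.0891]
tool_rot: [3.141, 0.002, 0.027]
force: [0.4, -0.2, 0.7]
grip_width: 0.0423
grasp_force: 0.0
```

```bash
python3 - <<'E'
from h import *
p=ctrl.camera_params("wrist");o=ctrl.get_obs();print(o["position"],o["tool_rot"],o["grip_width"])
im=ctrl.capture("wrist")[:,:,::-1];cv2.imwrite("pics/w2.png",im)
print(project("wrist",[[.5645,.2675,.024],[.6495,.27,.012],[.4795,.265,.012]],p))
E
```

```text
[0.5648 0.2662 0.0891] [3.141  0.0015 0.0272] 0.04231651183263053
[[320.466  224.3603]
 [319.9828 102.2768]
 [321.3291 309.1462]]
```

View pics/w2.png

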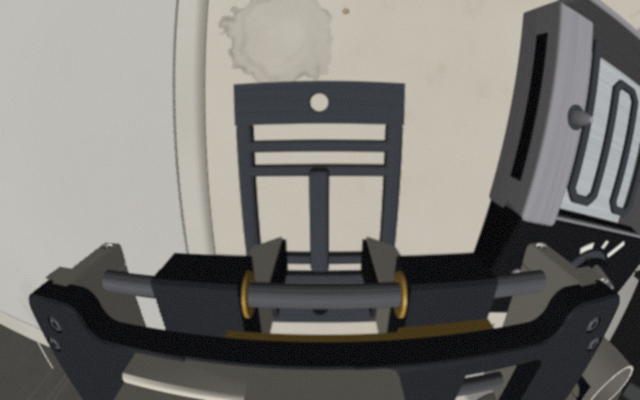

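The bar at (319,220) lies midway between the fingers, and the far hole at (319,102) is where I predicted. Now I descend and grip.

carry_out(plan=[[38,[0,-0.001,0.06],[0,0,0]],[38,[0,-0.001,0.1],[0,0,0]],[38,[0,-0.001,0.131],[0,0,0]],[38,[0,-0.001,0.131],[0,0,0]],[5,[0,-0.001,0.131],[0,0,0]],[5,[0,-0.001,0.131],[0,0,0]],[5,[0,-0.001,0.131],[0,0,0]],[5,[0,-0.001,0.131],[0,0,0]],[5,[0,-0.001,0.131],[0,0,0]],[5,[0,-0.001,0.131],[0,0,0]]])

```text
time_s: 3.45
position: [0.5666, 0.2686, 0.0262]
tool_rot: [-3.14, -0.005, 0.028]
force: [-0.5, -0.5, 6.8]
grip_width: 0.0137
grasp_force: 30.0
```

carry_out(plan=[[5,[0,0,-0.02],[0,0,0]],[5,[0,0,-0.06],[0,0,0]],[5,[0,0,-0.12],[0,0,0]],[5,[0,0,-0.18],[0,0,0]],[5,[0,0,-0.24],[0,0,0]],[5,[0,0,-0.28],[0,0,0]],[5,[0,0,-0.3],[0,0,0]],[5,[0,0,-0.3],[0,0,0]],[5,[0,0,-0.3],[0,0,0]]])

```text
time_s: 4.2
position: [0.5648, 0.268, 0.1737]
tool_rot: [-3.141, -0.001, 0.028]
force: [0.3, 0.2, -4.1]
grip_width: 0.0137
grasp_force: 30.0
```

```bash
python3 - <<'E'
from h import *
o=ctrl.get_obs();print(o["position"],o["tool_rot"],o["force"],o["wrist_torque"])
print(*delta([.640,.020,.16],R.from_euler("xyz",[np.pi,0,np.radians(81.95)])))
E
```

```text
[0.5648 0.268  0.1737] [-3.1413 -0.0005  0.0281] [ 0.2535  0.1682 -4.1341] [-0.0214 -0.0087  0.016 ]
[0.1365 0.5    0.0273] [ 0.0003 -0.0012 -2.678 ]
```

carry_out(plan=[[5,[0.0455,0.083,0],[0,0,-0.2]],[5,[0.0455,0.167,0],[0,0,-0.43]],[5,[0.0455,0.25,0],[0,0,-0.66]],[5,[0.0455,0.25,0],[0,0,-0.9]],[5,[0.0455,0.25,0],[0,0,-0.95]]])

```text
time_s: 4.62
position: [0.5906, 0.1402, 0.1716]
tool_rot: [-3.14, 0.003, 0.528]
force: [-0.5, 0.8, -2.7]
grip_width: 0.0134
grasp_force: 30.0
```

```bash
python3 - <<'E'
from h import *
print(*delta([.640,.020,.17],R.from_euler("xyz",[np.pi,0,np.radians(81.95)])))
E
```

```text
[-0.0358  0.2573  0.003 ] [-0.005   0.0051 -1.7236]
```

carry_out(plan=[[5,[-0.01,0.06,0],[0,0,-0.2]],[5,[-0.02,0.12,0],[0,0,-0.43]],[5,[-0.03,0.19,0],[0,0,-0.66]],[5,[-0.036,0.257,0],[0,0,-0.89]],[5,[-0.036,0.257,0],[0,0,-0.95]],[5,[-0.036,0.257,0],[0,0,-0.95]]])

```text
time_s: 5.12
position: [0.6397, 0.0216, 0.1713]
tool_rot: [-3.138, 0.001, 1.021]
force: [-0.5, 0.4, -4.2]
grip_width: 0.0134
grasp_force: 30.0
```

```bash
python3 - <<'E'
from h import *
print(*delta([.640,.020,.17],R.from_euler("xyz",[np.pi,0,np.radians(81.95)])))
E
```

```text
[-0.0025  0.0021  0.0025] [-0.0066  0.     -0.7823]
```

carry_out(plan=[[5,[0,0,0],[0,0,-0.2]],[5,[0,0,0],[0,0,-0.43]],[5,[0,0,0],[0,0,-0.66]],[5,[0,0,0],[0,0,-0.782]],[5,[0,0,0],[0,0,-0.782]],[5,[0,0,0],[0,0,-0.782]]])

```text
time_s: 5.62
position: [0.6395, 0.0247, 0.173]
tool_rot: [-3.14, -0.001, 1.43]
force: [-0.2, -0.7, -3.5]
grip_width: 0.0136
grasp_force: 30.0
```

```bash
python3 - <<'E'
from h import *
import pickle
p=ctrl.camera_params("wrist");pickle.dump(p,open("w3.pkl","wb"));o=ctrl.get_obs();print(o["position"],o["tool_rot"],o["force"])
im=ctrl.capture("wrist")[:,:,::-1];cv2.imwrite("pics/w3.png",im)
for n in("scene","side"):cv2.imwrite(f"pics/{n}3.png",ctrl.capture(n)[:,:,::-1])
E
```

```text
[0.6395 0.0247 0.173 ] [-3.1403 -0.0011  1.4302] [-0.1852 -0.7275 -3.4633]
```

View pics/w3.png

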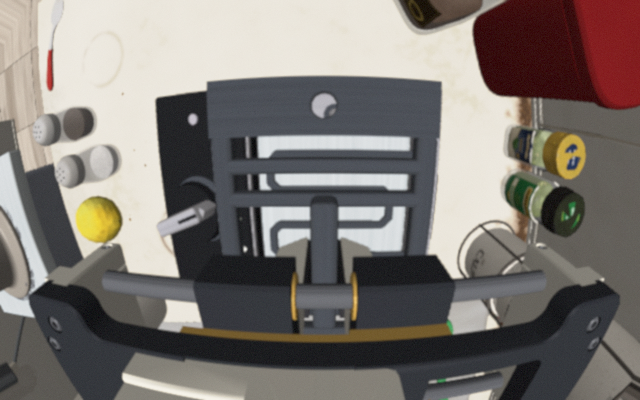

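The held grid's left hole is at about (324,105), with something pin-like showing through it near (327,108). I zoom in on the pins in all views.

```bash
python3 - <<'E'
from h import *
def crop(n,x,y,r=16,f=12):
    im=cv2.imread(f"pics/{n}.png")[y-r:y+r,x-r:x+r];im=cv2.resize(im,(2*r*8,2*r*8),interpolation=2)
    for k in range(0,2*r,4):cv2.line(im,(k*8+4,0),(k*8+4,5),(0,0,255),1);cv2.line(im,(0,k*8+4),(5,k*8+4),(0,0,255),1)
    return im
p=ctrl.camera_params("side");print(project("side",[[.658,.099,.078],[.634,-.066,.078]]),project("scene",[[.658,.099,.078],[.634,-.066,.078]]))
a=np.hstack([crop("w1",378,68),crop("w1",503,99),crop("w3",324,105)])
b=np.hstack([crop("side0",252,210),crop("side0",265,180),crop("scene0",290,195)])
cv2.imwrite("pics/m1.png",np.vstack([a,b]))
E
```

```text
[[255.4543 200.9678]
 [279.5308 167.707 ]] [[282.2834 184.9044]
 [338.0763 175.8486]]
```

View pics/m1.png

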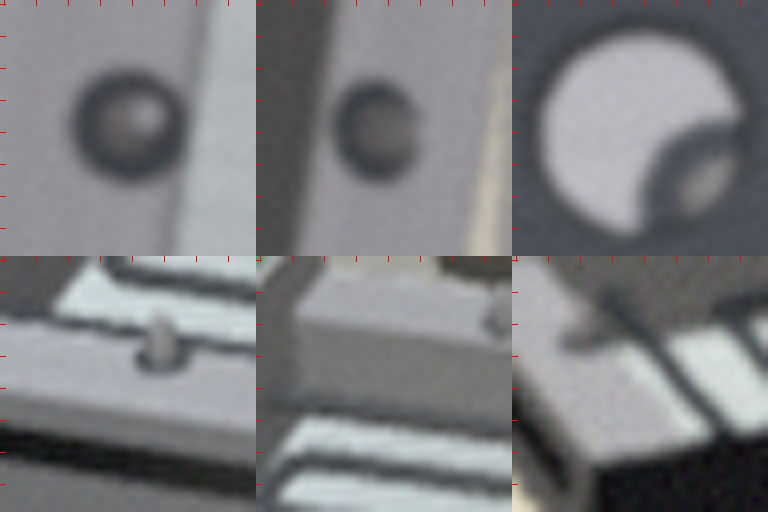

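```bash
python3 - <<'E'
from h import *
import pickle
p=pickle.load(open("w1.pkl","rb"));p3=pickle.load(open("w3.pkl","rb"))
B=onplane("wrist",[(377.6,67.3),(502.1,98.8)],.062,p);m=B.mean(0);y=B[0]-B[1];L=np.linalg.norm(y);y/=L
print("pin bases",B,L,m,"ang",np.degrees(np.arctan2(y[1],y[0])))
tipL=m+y*.085+[0,0,.016]
print("tip w1",project("wrist",[tipL],p),"w3 base,tip",project("wrist",[m+y*.085,tipL],p3))
o=ctrl.get_obs();yaw=o["tool_rot"][2];g=np.array(o["position"])-[0,0,.024]
# held hole in w3, where top surface
h=onplane("wrist",[(323.5,105.1)],g[2]+.012,p3)[0];print("hole seen",h,"expected",g+.085*np.array([np.cos(yaw),np.sin(yaw),0])+[0,0,.012])
c,d=rays("side",[(252-16+160/8-.5,210-16+8.2)]);print("side tip ray z=.078",c+d*((.078-c[2])/d[:,2])[:,None])
c,d=rays("side",[(252-16+162/8-.5,210-16+(355-256)/8-.5)]);print("side base",c+d*((.064-c[2])/d[:,2])[:,None])
E
```

```text
pin bases [[ 0.659   0.0966  0.062 ]
 [ 0.6352 -0.0732  0.062 ]] 0.17152705743554195 [0.6471 0.0117 0.062 ] ang 82.01840240164114
tip w1 [[380.6988  65.8239]] w3 base,tip [[334.711  115.4758]
 [335.432  116.1742]]
hole seen [0.6514 0.1054 0.1618] expected [0.652  0.1083 0.1618]
side tip ray z=.078 [[0.6565 0.1041 0.078 ]]
side base [[0.6584 0.0996 0.064 ]]
```

carry_out(plan=[[5,[-0.0167,0.0175,0.03],[0,0,0]],[5,[-0.0167,0.0175,0.06],[0,0,0]],[5,[-0.0167,0.0175,0.09],[0,0,0]],[5,[-0.0167,0.0175,0.112],[0,0,0]],[5,[-0.0167,0.0175,0.112],[0,0,0]],[5,[-0.0167,0.0175,0.112],[0,0,0]]])

```text
time_s: 6.27
position: [0.6478, 0.0144, 0.1179]
tool_rot: [3.141, -0.001, 1.432]
force: [0.0, 0.7, -2.9]
grip_width: 0.0137
grasp_force: 30.0
```

```bash
python3 - <<'E'
from h import *
import pickle
p=ctrl.camera_params("wrist");pickle.dump(p,open("w4.pkl","wb"));o=ctrl.get_obs();print(o["position"],o["tool_rot"],o["force"],o["time_s"])
im=ctrl.capture("wrist")[:,:,::-1];cv2.imwrite("pics/w4.png",im)
sd=ctrl.capture("side")[:,:,::-1];cv2.imwrite("pics/side4.png",sd);sc=ctrl.capture("scene")[:,:,::-1];cv2.imwrite("pics/scene4.png",sc)
a=cv2.resize(im[85:125,304:344],(400,400),interpolation=2);b=cv2.resize(sd[140:240,210:350],(560,400),interpolation=2)
c=cv2.resize(im[60:360,80:560],(400,200))
cv2.imwrite("pics/m2.png",np.vstack([np.hstack([cv2.resize(a,(340,300)),cv2.resize(b,(420,300),interpolation=3)]),np.hstack([cv2.resize(im[60:360,80:560],(380,260)),cv2.resize(sc[140:250,240:400],(380,260),interpolation=2)])]))
E
```

```text
[0.6478 0.0144 0.1179] [ 3.1412 -0.0009  1.432 ] [ 0.0415  0.7102 -2.8639] 6.2667
```

View pics/m2.png

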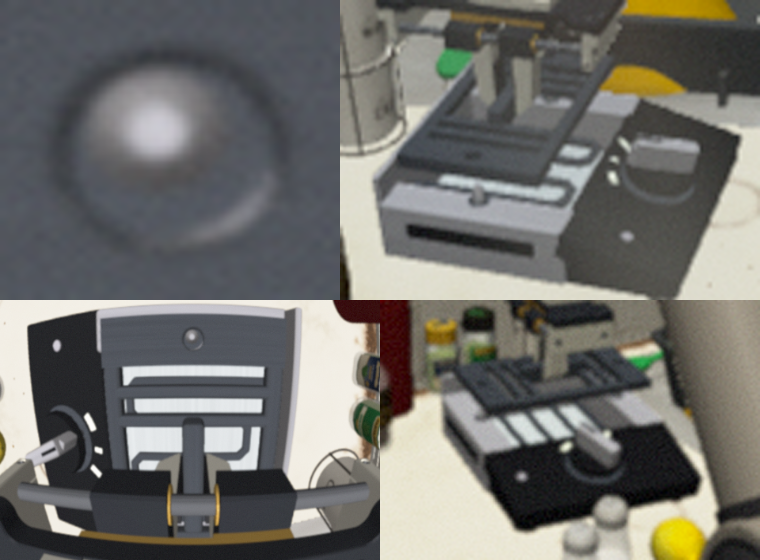

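```bash
python3 - <<'E'
from h import *
import pickle
p=pickle.load(open("w4.pkl","rb"));o=ctrl.get_obs();T=np.array(o["position"]);yaw=o["tool_rot"][2]
h=onplane("wrist",[(323.5,104.8)],T[2]-.012,p)[0];t=onplane("wrist",[(322,101.8)],.078,p)[0]
d=(t-h);tx=np.array([np.cos(yaw),np.sin(yaw),0]);ty=np.array([np.sin(yaw),-np.cos(yaw),0])
print(h,t,"tool dx,dy mm",d@tx*1e3,d@ty*1e3,"hole from TCP",(h-T)@tx*1e3,(h-T)@ty*1e3)
# grid yaw from end plate edge & sides in image: plate far edge corners
im=cv2.imread("pics/w4.png");print(project("wrist",[T+[0,0,-.012]+.1*tx+s*.06*ty for s in(-1,1)],p), p["extrinsics"][:3,:3]@np.c_[tx,ty])
c=-p["extrinsics"][:3,:3].T@p["extrinsics"][:3,3];print("cam",c,(c-T)@tx,(c-T)@ty)
E
```

```text
[0.6595 0.0952 0.1076] [0.6589 0.0971 0.078 ] tool dx,dy mm 1.782658460743421 -0.8627037460534468 hole from TCP 81.62693084564677 -0.4777187421393433
[[203.936   73.7071]
 [444.759   73.6221]] [[-0.001   1.    ]
 [ 0.9531  0.0011]
 [ 0.3028 -0.0004]]
cam [0.6596 0.095  0.2578] 0.08142856982949186 -0.00043651492463707073
```

carry_out(plan=[[5,[0.0036,-0.0017,0.004],[0,0,0]],[5,[0.0036,-0.0017,0.012],[0,0,0]],[5,[0.0036,-0.0017,0.02],[0,0,0]],[5,[0.0036,-0.0017,0.028],[0,0,0]],[5,[0.0036,-0.0017,0.034],[0,0,0]],[5,[0.0036,-0.0017,0.04],[0,0,0]],[5,[0.0036,-0.0017,0.04],[0,0,0]]])

```text
time_s: 7.0
position: [0.6471, 0.0161, 0.0974]
tool_rot: [3.142, -0.001, 1.432]
force: [0.4, 0.4, -3.7]
grip_width: 0.0141
grasp_force: 30.0
```

```bash
python3 - <<'E'
from h import *
import pickle
p=ctrl.camera_params("wrist");pickle.dump(p,open("w5.pkl","wb"));o=ctrl.get_obs();print(o["position"],o["tool_rot"],o["force"],o["wrist_torque"],o["time_s"])
im=ctrl.capture("wrist")[:,:,::-1];cv2.imwrite("pics/w5.png",im)
sd=ctrl.capture("side")[:,:,::-1];cv2.imwrite("pics/side5.png",sd)
a=cv2.resize(im[85:125,304:344],(400,400),interpolation=2);b=cv2.resize(sd[150:240,210:300],(400,400),interpolation=2)
cv2.imwrite("pics/m3.png",np.hstack([a,b]))
E
```

```text
[0.6471 0.0161 0.0974] [ 3.1415 -0.0009  1.4323] [ 0.3897  0.3642 -3.6545] [-0.0409 -0.1047 -0.0295] 7.0
```

View pics/m3.png

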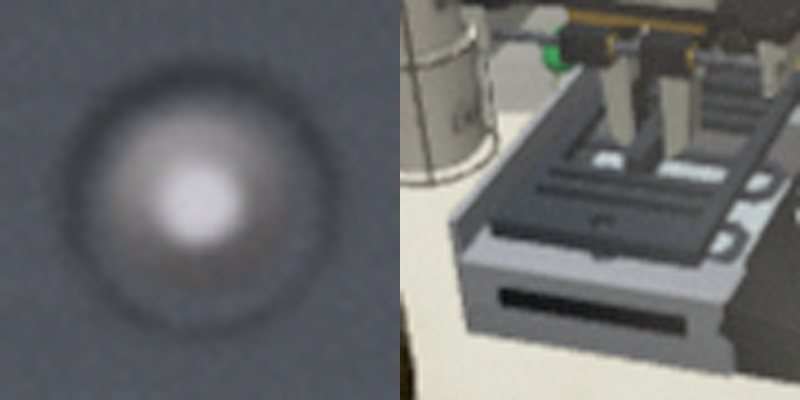

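The pin is centred in the left hole at crop (200,203). That was picture nine, so I keep the last view in reserve and lower with force checks.

carry_out(plan=[[5,[0,0,0.004],[0,0,0]],[5,[0,0,0.007],[0,0,0]],[5,[0,0,0.01],[0,0,0]],[5,[0,0,0.01],[0,0,0]]])

```text
time_s: 7.43
position: [0.6473, 0.0161, 0.093]
tool_rot: [3.141, -0.001, 1.432]
force: [0.2, -0.1, -3.1]
grip_width: 0.014
grasp_force: 30.0
```

carry_out(plan=[[5,[0,0,0.003],[0,0,0]],[5,[0,0,0.006],[0,0,0]],[5,[0,0,0.009],[0,0,0]],[5,[0,0,0.009],[0,0,0]]])

```text
time_s: 7.77
position: [0.6474, 0.0161, 0.0885]
tool_rot: [3.14, -0.001, 1.432]
force: [0.6, 0.0, -3.6]
grip_width: 0.014
grasp_force: 30.0
```

carry_out(plan=[[5,[0,0,0.002],[0,0,0]],[5,[0,0,0.004],[0,0,0]],[5,[0,0,0.004],[0,0,0]]])

```text
time_s: 8.02
position: [0.6476, 0.0162, 0.0882]
tool_rot: [3.139, -0.001, 1.432]
force: [-2.8, 0.3, 5.3]
grip_width: 0.0135
grasp_force: 30.0
```

Contact came at the seated height (0.088), so I release and go up.

carry_out(plan=[[20,[0,0,0],[0,0,0]],[34,[0,0,0],[0,0,0]],[36,[0,0,0],[0,0,0]],[36,[0,0,0],[0,0,0]],[36,[0,0,-0.03],[0,0,0]],[36,[0,0,-0.08],[0,0,0]],[36,[0,0,-0.14],[0,0,0]],[36,[0,0,-0.2],[0,0,0]],[36,[0,0,-0.26],[0,0,0]],[36,[0,0,-0.3],[0,0,0]],[36,[0,0,-0.3],[0,0,0]]])

```text
time_s: 8.93
position: [0.6493, 0.0159, 0.2426]
tool_rot: [3.13, -0.001, 1.432]
force: [0.7, -0.5, 1.5]
grip_width: 0.036
grasp_force: 0.0
```

```bash
python3 - <<'E'
from h import *
import pickle
p=pickle.load(open("w1.pkl","rb"))
for z in(.03,.05,.06):print(z,onplane("wrist",[(417,153),(435.7,151.5),(452,157),(423,177)],z,p)[:,:2].ravel())
print(*delta([.47,.045,.26],R.from_euler("xyz",[np.pi,0,np.radians(22)])))
E
```

```text
0.03 [ 0.5523  0.0345  0.5553  0.0075  0.5486 -0.0177  0.5193  0.0233]
0.05 [ 0.5553  0.0408  0.5582  0.0152  0.5518 -0.0088  0.524   0.0301]
0.06 [ 0.5568  0.0439  0.5596  0.019   0.5535 -0.0044  0.5264  0.0336]
[ 0.0083 -0.3629 -0.0389] [ 0.0183 -0.0138  2.0024]
```

carry_out(plan=[[36,[0,-0.08,-0.04],[0,0,0.23]],[36,[0,-0.16,-0.04],[0,0,0.46]],[36,[0.004,-0.22,-0.04],[0,0,0.69]],[36,[0.008,-0.28,-0.04],[0,0,0.92]],[36,[0.008,-0.363,-0.04],[0.01,-0.01,1.0]],[36,[0.008,-0.363,-0.04],[0.01,-0.01,1.0]]])

```text
time_s: 9.43
position: [0.4601, 0.0464, 0.2547]
tool_rot: [-3.131, 0.01, 0.908]
force: [2.2, 1.2, -0.1]
grip_width: 0.0359
grasp_force: 0.0
```

carry_out(plan=[[36,[0,0,0],[0,0,0.23]],[36,[0,0,0],[0,0,0.46]],[36,[0,0,0],[0,0,0.69]],[36,[0,0,0],[0,0,0.92]],[36,[0,0,0],[0,0,1.0]],[36,[0,0,0],[0,0,1.0]]])

```text
time_s: 9.93
position: [0.468, 0.045, 0.256]
tool_rot: [-3.141, 0.006, 0.384]
force: [0.1, -0.2, 0.5]
grip_width: 0.0361
grasp_force: 0.0
```

```bash
python3 - <<'E'
from h import *
import pickle
p=ctrl.camera_params("wrist");pickle.dump(p,open("w6.pkl","wb"));o=ctrl.get_obs();print(o["position"],o["tool_rot"],o["force"])
im=ctrl.capture("wrist")[:,:,::-1];cv2.imwrite("pics/w6.png",im)
for n in("side","scene"):cv2.imwrite(f"pics/{n}6.png",ctrl.capture(n)[:,:,::-1])
print("exp marks",project("wrist",[[.5553,.0408,.05],[.5582,.0152,.05],[.5518,-.0088,.05],[.524,.03,.05],[.6589,.097,.078],[.6353,-.0713,.078]],p))
E
```

```text
[0.468 0.045 0.256] [-3.1412  0.0062  0.3841] [ 0.0668 -0.2099  0.5246]
exp marks [[356.0039 107.0674]
 [378.0417 113.7941]
 [394.9353 127.5431]
 [354.056  136.4672]
 [345.657   -2.5782]
 [479.0361  85.9615]]
```

View pics/w6.png

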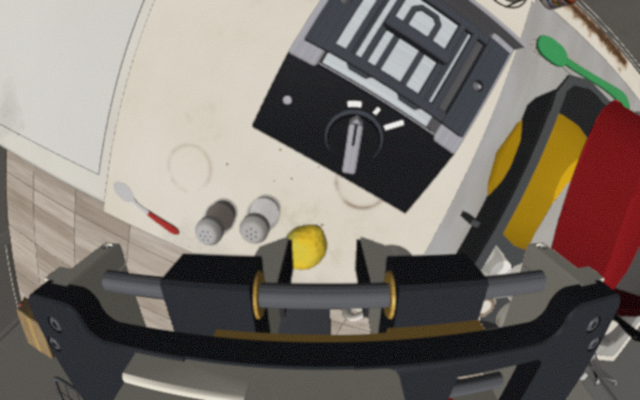

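The last picture shows the grid seated inside the grill with the right pin through its hole at (477,86), the marks at (355,104), (377,111) and (394,126), and the dial bar from (355,122) to (349,170). I measure these next.

```bash
python3 - <<'E'
from h import *
import pickle
ps={n:pickle.load(open(n+".pkl","rb")) for n in("w1","w6")}
def blobs(n,box,th,amin=6):
    im=cv2.imread(f"pics/{n}.png").min(2);x0,y0,x1,y1=box;m=(im[y0:y1,x0:x1]>th).astype(np.uint8)
    k,l,s,c=cv2.connectedComponentsWithStats(m);return [(c[i]+[x0,y0],s[i,4]) for i in range(1,k) if s[i,4]>=amin]
B1=blobs("w1",(405,143,465,168),150);B6=blobs("w6",(342,95,408,135),150)
print(B1);print(B6)
gy=np.radians(-8);gx=np.array([np.cos(gy),np.sin(gy),0]);t=np.radians(15)
u=np.cos(t)*gx+[0,0,np.sin(t)];r=np.array([np.sin(gy),-np.cos(gy),0]);nrm=np.cross(r,u);print("normal",nrm)
def near(B,p):return min(B,key=lambda b:np.hypot(*(b[0]-p)))[0]
for nm,a,b,ang in(("off",(417,153),(355,104),-.525),("short",(435.7,151.5),(377,111),.125),("long",(452,157),(394,126),.68)):
    a=near(B1,a);b=near(B6,b)
    X,res=tri([rays("wrist",a,ps["w1"]),rays("wrist",b,ps["w6"])])
    print(nm,X,"res",res,"D",X-.047*(np.cos(ang)*u+np.sin(ang)*r))
E
```

```text
[(array([415.8824, 152.0196]), np.int32(51)), (array([434.875, 151.125]), np.int32(16)), (array([451.5397, 156.5079]), np.int32(63))]
[(array([395.2736, 101.7662]), np.int32(201)), (array([354.0988, 103.5432]), np.int32(81)), (array([376.2188, 110.4375]), np.int32(32)), (array([393.6415, 124.5849]), np.int32(106)), (array([350.6562, 129.7812]), np.int32(32)), (array([358.6111, 130.5   ]), np.int32(18))]
normal [-0.2563  0.036   0.9659]
off [0.5578 0.045  0.0586] res [np.float64(1.3530795882016657e-06), np.float64(1.35307958840191e-06)] D [0.5156 0.0272 0.0481]
short [0.5603 0.0205 0.061 ] res [np.float64(0.00011992140807505956), np.float64(0.00011992140807505276)] D [0.5165 0.0325 0.0489]
long [ 0.554  -0.0038  0.0598] res [np.float64(6.507369111372519e-08), np.float64(6.507369116189675e-08)] D [0.5232 0.0304 0.0503]
```

```bash
python3 - <<'E'
from h import *
import pickle
gy=np.radians(-8);gx=np.array([np.cos(gy),np.sin(gy),0]);t=np.radians(15)
u=np.cos(t)*gx+[0,0,np.sin(t)];r=np.array([np.sin(gy),-np.cos(gy),0]);n=np.cross(r,u)
G=np.array([.5233,.0304,.0504])+.038*n;print("grip",G)
for nm,box in(("w1",(410,160,442,215)),("w6",(338,112,366,178))):
    p=pickle.load(open(nm+".pkl","rb"));im=cv2.imread(f"pics/{nm}.png").min(2);x0,y0,x1,y1=box
    for th in(90,115):
        m=(im[y0:y1,x0:x1]>th).astype(np.uint8);m=cv2.morphologyEx(m,cv2.MORPH_CLOSE,np.ones((5,5)))
        c=max(cv2.findContours(m,0,1)[0],key=cv2.contourArea)[:,0]+[x0,y0]
        C,d=rays("wrist",c,p);T=G+.003*n;X=C+d*(((T-C)@n)/(d@n))[:,None]-T
        q=(np.c_[X@u,X@r]*1000).astype(np.float32);print(nm,th,cv2.minAreaRect(q))
    print(project("wrist",[G+.003*n],p))
E
```

```text
grip [0.5136 0.0318 0.0871]
w1 90 ((2.340238571166992, -2.4770431518554688), (41.921688079833984, 63.35844421386719), 81.40025329589844)
w1 115 ((1.7151870727539062, -2.3825149536132812), (41.921688079833984, 62.09412384033203), 81.40025329589844)
[[430.8856 194.0301]]
w6 90 ((0.9459209442138672, -0.7335128784179688), (16.074077606201172, 67.17378997802734), 70.25374603271484)
w6 115 ((3.4120750427246094, -1.8114547729492188), (12.85125732421875, 58.312652587890625), 67.00423431396484)
[[351.7765 150.3474]]
```

```bash
cat >> h.py <<'E'
gy=np.radians(-8);_gx=np.array([np.cos(gy),np.sin(gy),0]);_t=np.radians(15)
U=np.cos(_t)*_gx+[0,0,np.sin(_t)];Rr=np.array([np.sin(gy),-np.cos(gy),0]);N=np.cross(Rr,U)
G=np.array([.5136,.0318,.0871])
def tool(th):
    a=th-.675;b=np.cos(a)*U+np.sin(a)*Rr;return R.from_matrix(np.c_[b,np.cross(-N,b),-N])
def theta():
    p,r=pose();b=r.as_matrix()[:,0];return .675+np.arctan2(b@Rr,b@U),(p-G)@N,(p-G)@U,(p-G)@Rr
E
python3 - <<'E'
from h import *
for d in(.08,.0):print(*delta(G+d*N,tool(.26)))
print(theta())
E
```

```text
[0.0398 0.0381 0.1835] [-0.2268  0.4571  0.2125]
[0.0765 0.0589 0.3378] [-0.2268  0.4571  0.2125]
(np.float64(0.1324159494620587), np.float64(0.1755478060464809), np.float64(-0.0016125988256042445), np.float64(-0.006712211928659789))
```

carry_out(plan=[[50,[0.02,0.02,0.06],[-0.1,0.2,0.1]],[50,[0.03,0.03,0.12],[-0.2,0.4,0.2]],[50,[0.04,0.038,0.1835],[-0.227,0.457,0.2125]],[50,[0.04,0.038,0.1835],[-0.227,0.457,0.2125]],[50,[0.04,0.038,0.1835],[-0.227,0.457,0.2125]],[50,[0.04,0.038,0.1835],[-0.227,0.457,0.2125]]])

```text
time_s: 10.58
position: [0.4934, 0.0347, 0.1648]
tool_rot: [3.034, -0.239, 0.288]
force: [-0.0, 1.0, -0.0]
grip_width: 0.0505
grasp_force: 0.0
```

```bash
python3 - <<'E'
from h import *
print(theta(),*delta(G,tool(.26)))
p=ctrl.camera_params("wrist");im=ctrl.capture("wrist")[:,:,::-1];cv2.imwrite("pics/w7.png",im)
T=G+.003*N;b=tool(.26).as_matrix()[:,0]
print(project("wrist",[T,T+.027*b,T-.027*b],p))
m=im.min(2)
# bar rows: print bright runs across the expected bar
for y in range(150,290,10):
    row=m[y,250:400]>110;x=np.flatnonzero(np.diff(np.r_[0,row,0]));print(y,(x+250).tolist())
E
```

```text
(np.float64(0.26063483548976035), np.float64(0.08037536325239666), np.float64(0.0004127451486168124), np.float64(-9.858550158235897e-05)) [-0.0008 -0.0002  0.1608] [ 0.0008  0.0008 -0.0012]
[[322.0349 218.4303]
 [321.9264 183.5372]
 [322.1487 250.5561]]
150 [352, 381]
160 [308, 327, 345, 352, 374, 400]
170 [378, 382, 395, 400]
180 [317, 328, 358, 377]
190 [314, 321, 325, 332]
200 [313, 321, 324, 332]
210 [313, 321, 324, 332]
220 [313, 331]
230 [250, 257, 313, 331]
240 [250, 274, 313, 331, 374, 383]
250 [250, 270, 280, 306, 378, 400]
260 [250, 267, 281, 333, 381, 400]
270 [250, 264, 281, 359, 385, 400]
280 [250, 260, 278, 370, 389, 400]
```

The bar is centred at column 322, as predicted, and aligned with the tool. I descend and grip it.

carry_out(plan=[[50,[0,0,0.05],[0,0,0]],[50,[0,0,0.1],[0,0,0]],[50,[0,0,0.13],[0,0,0]],[50,[0,0,0.15],[0,0,0]],[50,[0,0,0.158],[0,0,0]],[50,[0,0,0.158],[0,0,0]],[5,[0,0,0.158],[0,0,0]],[5,[0,0,0.158],[0,0,0]],[5,[0,0,0.158],[0,0,0]],[5,[0,0,0.158],[0,0,0]],[5,[0,0,0.158],[0,0,0]],[5,[0,0,0.158],[0,0,0]]])

```text
time_s: 11.63
position: [0.5134, 0.0321, 0.0887]
tool_rot: [3.034, -0.24, 0.286]
force: [-5.6, 16.3, 7.6]
grip_width: 0.0146
grasp_force: 8.4
```

```bash
python3 - <<'E'
from h import *
print(theta(),ctrl.get_obs()["force"],ctrl.get_obs()["wrist_torque"])
E
```

```text
(np.float64(0.26207599641712315), np.float64(0.0016307073621312246), np.float64(0.00021976670497513468), np.float64(-0.00031604019296889565)) [-5.5831 16.2658  7.6282] [2.8499 0.6702 0.6713]
```

Still closing, so I wait two rows.

carry_out(plan=[[5,[0,0,0],[0,0,0]],[5,[0,0,0],[0,0,0]],[5,[0,0,0],[0,0,0]]])

```text
time_s: 11.88
position: [0.5133, 0.0328, 0.0887]
tool_rot: [3.035, -0.24, 0.286]
force: [-1.8, 8.2, 4.1]
grip_width: 0.0137
grasp_force: 30.0
```

carry_out(plan=[[5,[0,-0.0015,-0.006],[0,0,0]],[5,[0,-0.0015,-0.012],[0,0,0]],[5,[0,-0.0015,-0.018],[0,0,0]],[5,[0,-0.0015,-0.024],[0,0,0]],[5,[0,-0.0015,-0.03],[0,0,0]],[5,[0,-0.0015,-0.03],[0,0,0]],[5,[0,-0.0015,-0.03],[0,0,0]]])

```text
time_s: 12.47
position: [0.5094, 0.0335, 0.1032]
tool_rot: [3.034, -0.24, 0.286]
force: [0.8, 4.7, 0.7]
grip_width: 0.0137
grasp_force: 30.0
```

```bash
python3 - <<'E'
from h import *
f=np.array(ctrl.get_obs()["force"]);print(theta(),f,f@N,f@U,f@Rr,ctrl.get_obs()["wrist_torque"])
E
```

```text
(np.float64(0.26201636308155674), np.float64(0.016733502779430223), np.float64(-0.00010861336143694333), np.float64(-0.0010679686854647937)) [0.831  4.7307 0.6521] 0.5872898909798442 0.3276881455944539 -4.800273154943915 [0.8583 0.0627 0.2368]
```

carry_out(plan=[[5,[0,0,0],[0,0,0.15]],[5,[0,0,0],[0,0,0.3]],[5,[0,0,0],[0,0,0.45]],[5,[0,0,0],[0,0,0.6]],[5,[0,0,0],[0,0,0.75]],[5,[0,0,0],[0,0,0.9]],[5,[0,0,0],[0,0,1.0]],[5,[0,0,0],[0,0,1.0]]])

```text
time_s: 13.13
position: [0.5094, 0.0329, 0.1032]
tool_rot: [-3.112, -0.261, -0.256]
force: [-1.4, 0.7, 1.5]
grip_width: 0.0138
grasp_force: 30.0
```

```bash
python3 - <<'E'
from h import *
o=ctrl.get_obs();f=np.array(o["force"]);print(theta(),f@N,f@U,f@Rr,o["wrist_torque"]@N,o["q"])
E
```

```text
(np.float64(0.7871450174888421), np.float64(0.016711908321371274), np.float64(-2.9919836999786967e-05), np.float64(-0.0004799735831953182)) 1.8708656234533254 -1.0219312565273402 -0.5467640185783298 -0.06931004107847352 [-0.0754  0.3855  1.9638 -0.0346  0.5307  1.7748]
```

Turning freely (0.787, with little torque). Next comes the second part.

carry_out(plan=[[5,[0,0,0],[0,0,0.15]],[5,[0,0,0],[0,0,0.3]],[5,[0,0,0],[0,0,0.45]],[5,[0,0,0],[0,0,0.6]],[5,[0,0,0],[0,0,0.75]],[5,[0,0,0],[0,0,0.9]],[5,[0,0,0],[0,0,1.0]],[5,[0,0,0],[0,0,1.0]]])

```text
time_s: 13.8
position: [0.509, 0.0325, 0.103]
tool_rot: [-2.986, -0.211, -0.79]
force: [-2.1, -3.5, 2.3]
grip_width: 0.0135
grasp_force: 30.0
```

carry_out(plan=[[5,[0,0,0],[0,0,0.08]],[5,[0,0,0],[0,0,0.085]],[5,[0,0,0],[0,0,0.085]]])

```text
time_s: 14.05
position: [0.509, 0.0325, 0.1028]
tool_rot: [-2.977, -0.204, -0.832]
force: [-2.3, -4.4, 2.4]
grip_width: 0.0134
grasp_force: 30.0
```

```bash
python3 - <<'E'
from h import *
o=ctrl.get_obs();f=np.array(o["force"]);print(theta(),f@N,f@U,f@Rr,o["wrist_torque"]@N,o["q"])
p=ctrl.camera_params("wrist");im=ctrl.capture("wrist")[:,:,::-1];cv2.imwrite("pics/w8.png",im);m=im.min(2)
print(project("wrist",[[.554,-.0038,.0598]],p))
# white blobs near
k,l,s,c=cv2.connectedComponentsWithStats((m[100:260,230:420]>150).astype(np.uint8))
print([(c[i]+[230,100],s[i].tolist()) for i in range(1,k) if 15<s[i,4]<800])
E
```

```text
(np.float64(1.3502495659065694), np.float64(0.016382704884950722), np.float64(-0.0003876717523475931), np.float64(-7.745962120205344e-05)) 2.7427361198528843 -0.9642787118401913 4.637490689262548 -0.08481268255786581 [-0.076   0.3861  1.9642 -0.0353  0.5307  2.338 ]
[[323.5809 162.6941]]
[(array([273.7687, 104.7755]), [34, 0, 18, 13, 147]), (array([324.4441, 162.5559]), [90, 45, 10, 36, 349]), (array([291.6471, 182.1863]), [56, 76, 12, 14, 102]), (array([270.1982, 211.1622]), [33, 100, 16, 23, 222]), (array([323.4286, 216.5556]), [87, 113, 14, 7, 63]), (array([315.6706, 241.8457]), [81, 125, 10, 35, 337]), (array([331.6655, 241.8069]), [98, 125, 9, 35, 290]), (array([412.9242, 250.3182]), [173, 142, 17, 14, 132])]
```

The long mark at (324,163) lies straight ahead of the pointer. I push it in.

carry_out(plan=[[5,[0,0,0.006],[0,0,0]],[5,[0,0,0.012],[0,0,0]],[5,[0,0,0.018],[0,0,0]],[5,[0,0,0.024],[0,0,0]],[5,[0,0,0.029],[0,0,0]],[5,[0,0,0.032],[0,0,0]],[5,[0,0,0.034],[0,0,0]],[5,[0,0,0.034],[0,0,0]],[5,[0,0,0.034],[0,0,0]]])

```text
time_s: 14.85
position: [0.5132, 0.0321, 0.0884]
tool_rot: [-2.976, -0.205, -0.832]
force: [-14.8, -4.4, 27.4]
grip_width: 0.0135
grasp_force: 30.0
```

```bash
python3 - <<'E'
from h import *
o=ctrl.get_obs();f=np.array(o["force"]);print(theta(),f@N,f@U,f@Rr,o["wrist_torque"]@N)
E
```

```text
(np.float64(1.3497852801508068), np.float64(0.0013473895423843267), np.float64(-0.00013356648482525303), np.float64(-0.00019415451303327248)) 30.150919592215352 -6.486215486989918 6.402521789280344 -0.038837605863087044
```

Fully in at the starting depth with 30 N. I relieve the push, release and back off.

carry_out(plan=[[5,[0,0,-0.002],[0,0,0]],[20,[0,0,-0.002],[0,0,0]],[34,[0,0,-0.002],[0,0,0]],[34,[0,0,-0.002],[0,0,0]],[34,[0,0,-0.04],[0,0,0]],[34,[0,0,-0.1],[0,0,0]],[34,[0,0,-0.16],[0,0,0]],[34,[0,0,-0.2],[0,0,0]],[34,[0,0,-0.2],[0,0,0]],[34,[0,0,-0.2],[0,0,0]]])

```text
time_s: 15.68
position: [0.4887, 0.0363, 0.1838]
tool_rot: [-2.973, -0.205, -0.835]
force: [0.2, -0.4, 0.5]
grip_width: 0.0339
grasp_force: 0.0
```

```bash
python3 - <<'E'
from h import *
o=ctrl.get_obs();print(theta(),o["force"],o["grip_width"])
p=ctrl.camera_params("wrist");im=ctrl.capture("wrist")[:,:,::-1];cv2.imwrite("pics/w9.png",im);m=im.min(2)
b=tool(1.355).as_matrix()[:,0]
for d in(0,.015):
  T=G+(.003+d)*N;print("bar",d,project("wrist",[T,T+.027*b,T-.027*b],p))
for y in range(150,270,8):
    row=m[y,270:380]>110;x=np.flatnonzero(np.diff(np.r_[0,row,0]));print(y,(x+270).tolist())
print(project("wrist",[[.6589,.097,.078],[.6353,-.0713,.078],[.554,-.0038,.0598]],p))
for n in("side","scene"):cv2.imwrite(f"pics/{n}9.png",ctrl.capture(n)[:,:,::-1])
# unintended motion check of bystanders between first and last side views
d=cv2.absdiff(cv2.imread("pics/side0.png"),cv2.imread("pics/side9.png")).max(2)
for nm,(x0,y0,x1,y1) in dict(mug=(362,155,402,198),lemon=(368,200,394,220),shakers=(357,202,390,252)).items():print(nm,(d[y0:y1,x0:x1]>45).mean())
E
```

```text
(np.float64(1.3524865198861888), np.float64(0.09996077998702245), np.float64(0.0005934726864618607), np.float64(-0.0010105754980122045)) [ 0.1981 -0.4038  0.482 ] 0.03385543138071466
bar 0 [[325.1732 210.5591]
 [325.2857 178.0936]
 [325.0592 240.8041]]
bar 0.015 [[325.2162 217.0588]
 [325.3392 182.7819]
 [325.092  248.7168]]
150 [271, 296, 322, 330]
158 [270, 286, 299, 306, 323, 330]
166 [270, 276]
174 [286, 291, 322, 330]
182 [283, 292, 318, 325, 328, 335]
190 [284, 289, 318, 325, 328, 335]
198 [318, 325, 328, 335]
206 [318, 335]
214 [318, 335]
222 [318, 334, 374, 380]
230 [318, 334, 363, 380]
238 [319, 333, 352, 380]
246 [340, 355]
254 [329, 354]
262 [318, 354]
[[177.8377 149.9486]
 [309.6467  31.2662]
 [325.4259 146.1643]]
mug 0.0
lemon 0.0
shakers 0.0006060606060606061
```

The bar's end lies between rows 238 and 246. I predicted 241 for fully in and 249 for out, so the dial is in at the long mark, and the bystanders have not moved.

```bash
python3 -c "
from plant import ctrl
print(ctrl.close_job())"
```

```text
the job is handed in; nothing more can be done
None
```

The job is handed in: the grid lies seated over both pins and released, the dial reads as pushed fully in at the long mark, and the mug, lemon and shakers did not move (about 16 s of the 48 s used).

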